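# Warm the honey jars on the guarded warming plate

### The job

Set every honey jar (amber glass, yellow lid) upright on the black warming plate; then fold the safety guard shut round the plate, the long segment first and then the short one at its end, each fully home. Next slide the grey splash cover fully aside on the white console, press the red start button right down, and slide the cover fully back over it. Leave everything else on the counter where it is.

Things in the scene. Friction and masses are not known exactly. Their poses are not given: they have to be found in the camera images.
- warmer: steel warming plate fixed to the counter, 180 (x) by 240 mm (y), with a white console 100 mm wide and 180 mm long along its -y side, centred at y -170 mm, top 40 mm above the counter. Origin on the counter under the plate's centre; z up, at yaw 0 x points away from the robot and y to its left. Cover rails 58 mm high at y -137 and -203 mm run along x
- plate (a point): centre of the black plate's top, 40 mm above the counter, axes as the warmer's. The plate spans x -80 to 80 mm, y -110 to 110 mm. A fixed wire fence, 6 mm thick, top 45 mm above the plate, stands at x = 85 mm (far side), y = -115 mm, and x = -85 mm from y = -115 to 12 mm. The left (+y) side and the rest of the near side are open until the folding guard is shut
- guard_a (a joint): angle of the long guard segment (wire panel, 170 mm between hinges, 6 mm thick, 40 to 85 mm above the counter), hinged upright at x 85, y 115 mm of the warmer. 0: it points along +y, away from the plate; grows anticlockwise from above; shut at its stop 1.571, along the plate's left side, pointing to -x. Friction 0.04 N m: it stays where left. Starts at 0.15 to 0.35
- guard_a_hinge (a point): on the upright hinge axis of the long segment, 105 mm above the counter; it does not move as the guard folds
- guard_a_post (a point): centre of the top of the upright round orange grip post on the long segment, 110 mm from its hinge; the post is 14 mm across and rises from 85 to 123 mm above the counter
- guard_b (a joint): angle of the short guard segment (93 mm long, same panel) hinged upright on the long one's end. 0: straight on from the long segment; grows anticlockwise from above; shut at its stop 1.571. With both shut it lies along the plate's near side (x -85 mm), pointing to the warmer's -y, closing the gap up to the fence. Friction 0.03 N m: it stays where left. Starts at 0.4 to 0.6
- guard_b_hinge (a point): on the upright hinge axis between the two segments, 170 mm from the long segment's hinge, 105 mm above the counter
- guard_b_post (a point): centre of the top of the upright round orange grip post on the short segment, 60 mm from its hinge; same size and heights as the other post
- cover (a joint): slide of the grey splash cover (62 x 62 mm plate, its top 60 mm above the counter) along the warmer's +x: 0 covers the button, 0.070 m is fully aside, at its stop. Friction 0.8 N; it stays where it is left
- cover_rib (a point): centre of the top of the blue rib on the cover, 90 mm above the counter; the rib is 12 mm thick along the warmer's x, 44 mm long along its y and stands 30 mm above the cover plate
- start (a joint): travel of the red start button, 0 up, 0.006 m fully down; a spring (2 N at first, 5 N fully down) returns it
- start_top (a point): centre of the button's top, at x -40, y -170 mm of the warmer, 53 mm above the counter when up; the button is 25 mm across and is under the cover until that is slid aside
- jar1: squat amber glass honey jar with a yellow lid, a closed upright cylinder 52 mm across and 44 mm tall, heavy at the base, about 0.12 kg; origin at the centre of its underside, z up its axis. None when absent (two to four of the four jars are there)
- jar2: squat amber glass honey jar with a yellow lid, a closed upright cylinder 52 mm across and 44 mm tall, heavy at the base, about 0.12 kg; origin at the centre of its underside, z up its axis. None when absent (two to four of the four jars are there)
- jar3: squat amber glass honey jar with a yellow lid, a closed upright cylinder 52 mm across and 44 mm tall, heavy at the base, about 0.12 kg; origin at the centre of its underside, z up its axis. None when absent (two to four of the four jars are there)
- jar4: squat amber glass honey jar with a yellow lid, a closed upright cylinder 52 mm across and 44 mm tall, heavy at the base, about 0.12 kg; origin at the centre of its underside, z up its axis. None when absent (two to four of the four jars are there)
- spice1: bystander, leave it where it is: spice jar with a red lid, 44 mm across, 95 mm tall; origin at the centre of its underside
- spice2: bystander, leave it where it is: spice jar with a green lid, 44 mm across, 95 mm tall; origin at the centre of its underside
- oil: bystander, leave it where it is: green oil bottle, 60 mm across, 200 mm tall; origin at the centre of its underside
- mug: bystander, leave it where it is: blue mug, 80 mm across, 90 mm tall; origin at the centre of its underside
- moka: bystander, leave it where it is: aluminium moka pot, 92 mm across, 180 mm tall; origin at the centre of its underside
- spoon: bystander, leave it where it is: wooden spoon lying down; origin at the centre of its underside
Mind the look-alikes: they are no part of the job. What is shaped like the jar4 but brown or purple is not meant. What is shaped like the jar2 but turquoise is not meant.

How it is judged:
By the outcome, as a careful person would: the job done as asked, in the order asked, and still so for the second after the job is handed in, with the robot touching nothing.
Of jar1, jar2, jar3, jar4 only 2 to 4 are there at a start; the rules pass over those that are not, and their reading is None.
At some moment in a run one of jar1, jar2, jar3, jar4 may be knocked a few centimetres aside while the robot is not near it.
It also fails if it takes over 210 s, if anything falls off the work surface, if the arm or the gripper's body presses on something with over 40 N, if the wrist force passes 120 N, or if a joint passes its speed limit or range.

### The arm

A 7-joint arm with a two-finger parallel gripper is mounted at the origin on the work surface. World frame = base frame: x ahead of the robot, y to its left, z up, the work surface at z = 0. Lengths are in m, angles in rad, forces in N, time in s.
With the tool pointing down it reaches from about 0.425 to 0.8 m from the base axis. Payload 8.3 kg.
Tool frame: the origin (TCP) lies at the centre of the arm's flange, where the gripper is bolted on; the fingertips stand 173 mm ahead of it and the grasp point (between the pads) lies 155 mm ahead of it; z points along the fingers, y is the line along which they close (so a half turn about z gives the same grasp; the last joint's range is limited). The gripper opens to 85 mm and grips with 20 to 120 N. Pads are 22 mm wide; open, the fingers measure 114 mm over their backs; the gripper's body (76 mm by 85 mm) begins 54 mm behind the grasp point. The pads swing forward as they close: fully open they stand 13 mm farther back than shut.
Start: joints at [-1.326, 0.383, 0.016, 1.37, -0.006, 1.388, -0.046], TCP at [0.189, 0.596, 0.405] pointing down, gripper open.
Joint ranges: [-2.95, 2.95], [-0.25, 2.06], [-1.52, 1.56], [0.18, 2.33], [-1.44, 4.58], [0.02, 2.06], [-3.01, 3.01]. Speed limits (rad/s): [2.39, 2.39, 3.01, 3.01, 3.14, 3.14, 3.14].

### API

Orientations are given as a unit quaternion [x, y, z, w].
In Python, from rig import ctrl gives the robot as it stands. The module is installed in compiled form; this text tells all that it offers.
- The arm moves only by the tool arm_command, never from a script. Its argument "steps" is a list of rows, each a list of 3 entries, a list of its own where there are three numbers: the opening in per cent of the stroke, from 0 (shut) to 100 (fully open), then the shift along the tool's x, y, z in m, then the turn about the tool's z in degrees. In form: [[claw, [x, y, z], twist], ...]. A call has exactly 8 rows; each row is the pose to reach, as a shift and turn from the pose commanded when the call began, along the tool's axes at that moment; what a row does not reach only later rows make up. A row lasts 1/8 s, in which the tool goes at most 62.5 mm and 10.7 degrees, less where a joint would pass 70% of its speed; a pose out of reach is approached as far as the arm can. A call with a gripper value outside its range is refused whole. The fingers move at their own pace and stop on an object; the grip force is fixed at half the most. Time passes only in rows, so rows that repeat a pose let the fingers close, or fill a call up. It gives the time, the measured TCP pose, the force, the opening and the grip force at its end, in the units of the state.
- ctrl.observe(): the state, without advancing time (a new reading comes with each control period).
- ctrl.grab_frame(name): name is "side" or "top" or "wrist"; returns (picture, depth): 384x512x3 uint8, red, green, blue; 384x512 float32, m along the optical axis (not along the pixel's ray), 0 where there is no reading.
- ctrl.camera_model(name): a dict with "intrinsics" (3x3 intrinsics, pixels), "distortion" ([k1, k2, p1, p2, k3] as OpenCV has them; the pictures are not rectified), "origin" and "attitude" of the camera in the world. Camera axes: x right, y down, z forward; pixel columns grow to the right and rows downward; lengths in m; the calibration is good to about 2 mm. A picture is of the moment at which its call begins: read the wrist's pose just before it. camera_model takes no time and is no camera call; for the wrist camera it gives the pose at the moment of the call.
- ctrl.close_job(): hands the job in; it is judged then, once.
The state is a dict: "clock": time; "joint_positions": joint angles; "qvel": joint speeds; "effort": joint torques, N m; "ee_pos": TCP position; "tool_rot": TCP orientation; "force": force on the tool from outside, world axes, zero at the start; "wrist_torque": the same for the moment, N m; "width": finger opening in m; "grasp_force": force on a finger pad.
Only numpy, scipy, OpenCV 4.12 (cv2) and the standard library are available. Lean on these libraries where they do the work, as an engineer would, in place of code of your own. Each camera call takes 0.05 s, during which the arm holds its last target. There are 200 camera calls.

## Working session

There is one attempt and no reset: what is moved stays moved. The work goes in short steps, Python scripts to look and compute and a tool call to move; the robot and the scene stay as the last step left them, time stands still between calls to the robot, and variables do not carry over. Pictures are saved under pics/ and viewed, at most 14 in all, crops included, and the job is handed in when it is done.

Besides the shell and the picture viewer there is one more tool, called after "Call:" as a command line: name --argument value ..., lists and objects as JSON in quotes. arm_command: Moves the arm, as the interface text tells. Its arguments: {"type":"object","properties":{"steps":{"type":"array"}},"required":["steps"]}

```bash
mkdir -p pics && cat > h.py <<'E'
import numpy as np, cv2
from rig import ctrl
from scipy.spatial.transform import Rotation as R
def cam(n):
    m=ctrl.camera_model(n); K=np.array(m["intrinsics"]); D=np.array(m["distortion"]); o=np.array(m["origin"]); a=np.array(m["attitude"])
    Rm=a if a.shape==(3,3) else R.from_quat(a).as_matrix()
    return K,D,o,Rm
def rays(c,uv):
    K,D,o,Rm=c
    p=cv2.undistortPoints(np.array(uv,float).reshape(-1,1,2),K,D).reshape(-1,2)
    return np.c_[p,np.ones(len(p))]@Rm.T
def onz(c,uv,z):
    d=rays(c,uv); return c[2]+d*((z-c[2][2])/d[:,2])[:,None]
def cloud(c,dep):
    h,w=dep.shape; uv=np.stack(np.meshgrid(np.arange(w),np.arange(h)),-1).reshape(-1,2)
    return (c[2]+rays(c,uv)*dep.reshape(-1,1)).reshape(h,w,3)
def grab(n,save=None):
    c=cam(n); im,d=ctrl.grab_frame(n)
    if save: cv2.imwrite('pics/'+save+'.png',im[:,:,::-1])
    return c,im,d
E
python3 - <<'E'
from h import *
s=ctrl.observe();print(s)
for n in("top","side","wrist"):
    c,im,d=grab(n,n+"0");np.savez('/tmp/'+n,im=im,d=d);print(n,c[2],c[3].round(3).tolist(),c[0].round(1).tolist())
E
```

```text
{'clock': 0.0, 'joint_positions': array([-1.32592561,  0.38418982,  0.01638867,  1.37113226, -0.00631591,
        1.38819374, -0.04648743]), 'qvel': array([-3.17452681e-04,  8.66946613e-04, -8.97703042e-05,  1.01203424e-03,
        5.82849061e-04,  2.48628974e-03, -2.48368597e-03]), 'effort': array([ 2.73981959e-04, -6.27604723e+01,  8.44178516e-01, -3.71826088e+01,
        1.62990089e-02,  1.44177309e-02,  3.20170770e-06]), 'ee_pos': array([0.18924906, 0.59548634, 0.40371871]), 'tool_rot': array([ 1.53249057e-01,  9.88187152e-01, -9.27540495e-04, -1.33352426e-04]), 'force': array([-0.24964811,  0.17012912,  0.27646301]), 'wrist_torque': array([ 0.039627  , -0.00497808, -0.00535553]), 'grasp_force': 0.0, 'width': 0.08523039412749676}
top [ 0.25913247 -0.05751393  1.34739775] [[-0.006, -0.98, 0.2], [-1.0, 0.006, 0.0], [-0.001, -0.2, -0.98]] [[441.1, 0.0, 260.5], [0.0, 441.1, 189.5], [0.0, 0.0, 1.0]]
side [0.05408284 0.87061769 1.19538347] [[-0.893, -0.333, 0.304], [-0.451, 0.655, -0.606], [0.003, -0.678, -0.735]] [[478.5, 0.0, 262.4], [0.0, 478.5, 189.9], [0.0, 0.0, 1.0]]
wrist [0.11878382 0.61723314 0.3732264 ] [[0.304, 0.913, 0.273], [0.953, -0.291, -0.089], [-0.002, 0.287, -0.958]] [[323.8, 0.0, 256.0], [0.0, 323.8, 190.9], [0.0, 0.0, 1.0]]
```

View pics/top0.png

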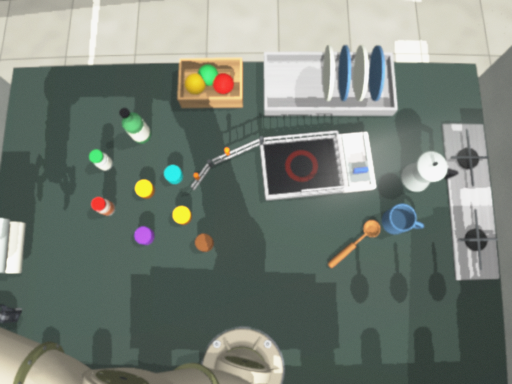

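View pics/side0.png

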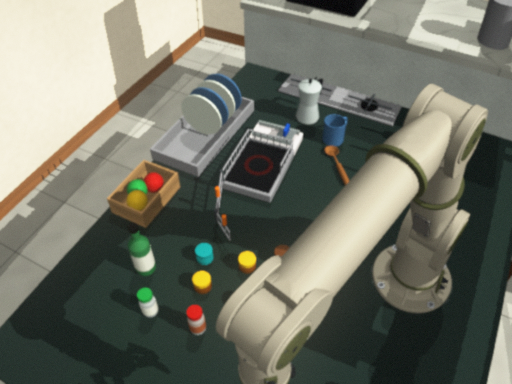

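Top view: yellow lids are at (144,188) and (181,214). Look-alikes are turquoise (173,174), purple (143,236), brown (204,242) and a yellow fruit in the crate (195,83). I choose the two yellow lids. The arm may hide another jar, so I'll check the wrist view and measure.

```bash
python3 - <<'E'
from h import *
def blobs(n,lo,hi,amin,z,name,roi=None):
    D=np.load('/tmp/%s.npz'%n);im=D['im'];c=cam(n);hsv=cv2.cvtColor(im,cv2.COLOR_RGB2HSV)
    m=cv2.inRange(hsv,lo,hi)
    k,l,st,ce=cv2.connectedComponentsWithStats(m); P=cloud(c,D['d'])
    for i in range(1,k):
        if st[i,4]>=amin:
            print(n,name,ce[i].round(1),st[i,4],'onz',onz(c,[ce[i]],z)[0].round(4),'depthmed',np.median(P[l==i],0).round(4))
for n in("top","side","wrist"):
    blobs(n,(22,150,120),(32,255,255),15,.044,'yellow')
    blobs(n,(8,170,150),(16,255,255),6,.123,'orange')
    blobs(n,(100,120,90),(120,255,255),15,.09,'blue')
im=np.load('/tmp/top.npz')['im']
a=cv2.resize(im[100:260,85:245],None,fx=3.6,fy=3.6,interpolation=cv2.INTER_CUBIC)
b=cv2.resize(im[120:210,245:385],(0,0),fx=5.6,fy=5.6,interpolation=cv2.INTER_CUBIC)
cv2.imwrite('pics/cropA.png',a[:,:,::-1]);cv2.imwrite('pics/cropB.png',b[:,:,::-1])
E
```

```text
top yellow [194.4  83.5] 325 onz [0.8729 0.1518 0.044 ] depthmed [0.8576 0.1469 0.0744]
top yellow [143.4 187.7] 258 onz [0.5331 0.2986 0.044 ] depthmed [0.5327 0.2987 0.0437]
top yellow [181.1 214.3] 266 onz [0.4509 0.1805 0.044 ] depthmed [0.4519 0.1808 0.0435]
top orange [227. 153.] 6 onz [0.6173 0.0385 0.123 ] depthmed [0.6233 0.0394 0.1048]
top orange [196.  175.6] 20 onz [0.5511 0.1266 0.123 ] depthmed [0.5504 0.1266 0.1211]
top orange [149.7 195.4] 7 onz [0.494  0.2577 0.123 ] depthmed [0.5123 0.2819 0.0207]
top blue [360.4 169.9] 33 onz [ 0.5732 -0.3525  0.09  ] depthmed [ 0.5731 -0.3522  0.0892]
side yellow [136.3 199.2] 284 onz [0.8757 0.1433 0.044 ] depthmed [0.8544 0.1614 0.0735]
side yellow [246.7 258.6] 248 onz [0.4482 0.1837 0.044 ] depthmed [0.448  0.1839 0.0441]
side yellow [201.2 278.7] 274 onz [0.53   0.3024 0.044 ] depthmed [0.5308 0.3023 0.0428]
side orange [329.6 150.3] 39 onz [ 0.3787 -0.2736  0.123 ] depthmed [ 0.4143 -0.3999  0.0047]
side orange [344.1 175.2] 19 onz [ 0.2957 -0.1863  0.123 ] depthmed [ 0.3185 -0.2866  0.0203]
side orange [216.9 190.5] 32 onz [0.6196 0.0516 0.123 ] depthmed [0.6243 0.0448 0.1154]
side orange [223.6 216.4] 13 onz [0.5503 0.1309 0.123 ] depthmed [0.5499 0.1313 0.1236]
side orange [200.7 328.3] 9 onz [0.4245 0.4635 0.123 ] depthmed [0.4549 0.4296 0.0346]
side blue [234.9  86.7] 43 onz [ 0.858  -0.4871  0.09  ] depthmed [ 0.8125 -0.4141  0.1512]
side blue [218.7  98.2] 26 onz [ 0.8767 -0.3928  0.09  ] depthmed [ 0.8229 -0.314   0.1636]
side blue [336.  129.1] 387 onz [ 0.4091 -0.4248  0.09  ] depthmed [ 0.4127 -0.4524  0.0608]
side blue [286.  128.9] 63 onz [ 0.5688 -0.3433  0.09  ] depthmed [ 0.5715 -0.3508  0.084 ]
```

View pics/cropA.png

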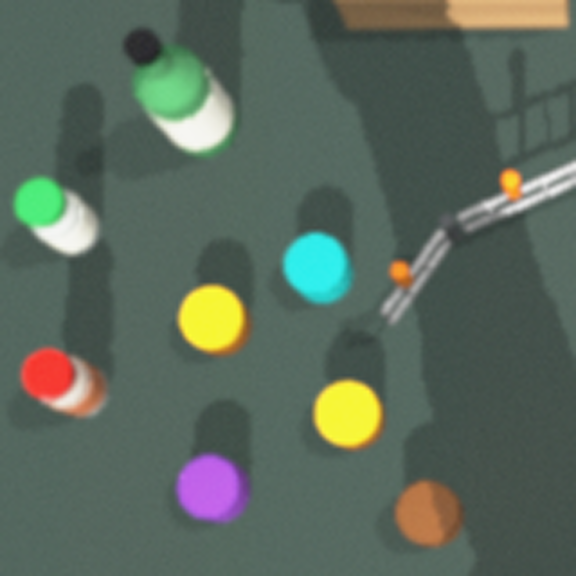

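View pics/cropB.png

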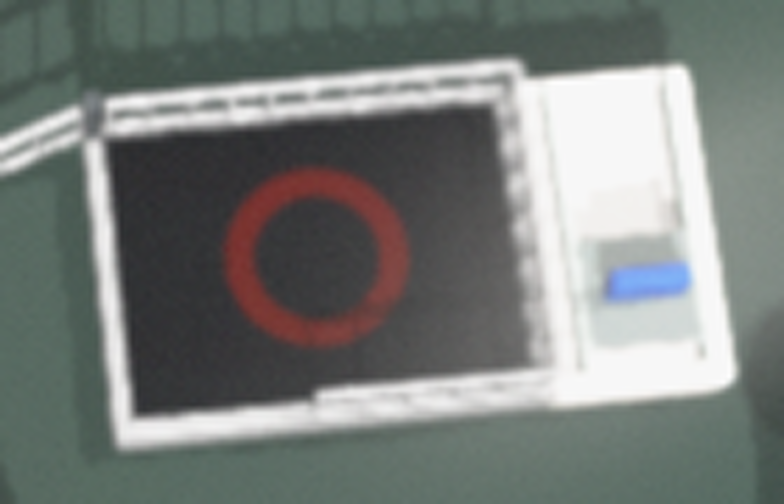

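View pics/wrist0.png

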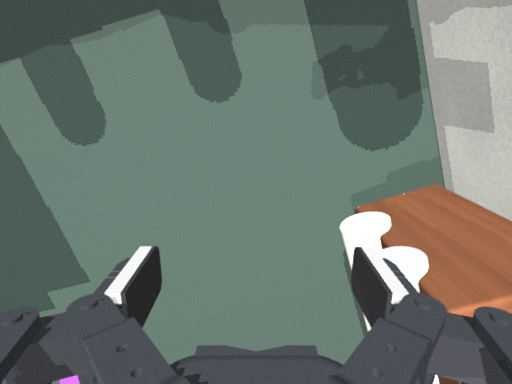

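Crop A confirms two plain yellow lids on amber jars at top-view (144,188) and (181,214); both lids read z≈0.044, as they must. The brown, purple and turquoise ones are decoys. Crop B shows the plate ring centre at about (302,166), the blue rib at (360,170) and the guard hinge at (261,141). The wrist view shows no further jar. Next is the warmer pose.

```bash
cat >> h.py <<'E'
def mask(im,lo,hi): return cv2.inRange(cv2.cvtColor(im,cv2.COLOR_RGB2HSV),lo,hi)
def to(p,yaw=None,gz=.155):
    """shift in current tool axes to bring grasp point to p; twist so tool x has world yaw (deg)"""
    s=ctrl.observe(); Rm=R.from_quat(s['tool_rot']).as_matrix()
    tcp=np.array(p)+[0,0,gz]; sh=Rm.T@(tcp-s['ee_pos'])
    y=np.degrees(np.arctan2(Rm[1,0],Rm[0,0])); tw=None if yaw is None else ((y-yaw)+180)%360-180
    print('grasp',(s['ee_pos']-[0,0,gz]).round(4),'yaw',round(y,1),'shift',sh.round(4),'twist',tw); return sh,tw
E
python3 - <<'E'
from h import *
for n in("top","side"):
    D=np.load('/tmp/%s.npz'%n);im=D['im'];c=cam(n);P=cloud(c,D['d'])
    m=mask(im,(0,90,60),(8,255,200))|mask(im,(170,90,60),(180,255,200))
    w=P[...,2]; ok=(m>0)&(abs(P[...,0]-.58)<.1)&(abs(P[...,1]+.19)<.1)&(w<.06)
    v,u=np.nonzero(ok);(e,ax,an)=cv2.fitEllipse(cv2.convexHull(np.c_[u,v].astype(np.float32)))
    ring=onz(c,[e],.04)[0];print(n,'ring',e,onz(c,[e],.04)[0].round(4),len(u), 'z',np.median(w[ok]).round(4))
    # black plate
    hsv=cv2.cvtColor(im,cv2.COLOR_RGB2HSV)
    ok=(hsv[...,2]<75)&(abs(P[...,0]-.58)<.14)&(abs(P[...,1]+.19)<.14)&(abs(P[...,2]-.04)<.008)
    mm=cv2.morphologyEx((ok*255).astype(np.uint8),cv2.MORPH_CLOSE,np.ones((5,5)))
    k,l,st,ce=cv2.connectedComponentsWithStats(mm);i=1+st[1:,4].argmax();v,u=np.nonzero(l==i)
    q=onz(c,np.c_[u,v],.04)[:,:2]*1000
    print('plate rect',cv2.minAreaRect(q.astype(np.float32)),q.mean(0))
    # near-side steel: white points at z~.04
    b=mask(im,(100,120,90),(120,255,255))>0; b&=(abs(P[...,0]-.572)<.04)&(abs(P[...,1]+.351)<.04)
    v,u=np.nonzero(b&(P[...,2]>.083)); q=P[v,u]; print('rib',q.mean(0).round(4),cv2.minAreaRect((q[:,:2]*1000).astype(np.float32)))
    r=q.mean(0)[:2]-ring[:2]; print('yaw est',np.degrees(np.arctan2(r[1],r[0])-np.arctan2(-170,-40)),np.hypot(*r))
    # console top extents
    ok=(hsv[...,2]>170)&(hsv[...,1]<40)&(abs(P[...,2]-.04)<.01)&(P[...,1]<-.24)&(P[...,1]>-.45)&(abs(P[...,0]-.6)<.2)
    print('console',cv2.minAreaRect((P[ok][:,:2]*1000).astype(np.float32)))
E
```

```text
top ring (300.73858642578125, 165.3842010498047) [ 0.6008 -0.1812  0.04  ] 425 z 0.0407
plate rect ((600.08056640625, -180.58633422851562), (152.9022979736328, 209.67308044433594), 5.157527923583984) [ 608.42258122 -148.71611474]
rib [ 0.5735 -0.3522  0.0899] ((573.3667602539062, -352.82098388671875), (7.7002363204956055, 33.84612274169922), 3.320512533187866)
yaw est 4.171559054603205 0.17317642702830502
console ((652.1192626953125, -345.2339172363281), (272.5813903808594, 209.7467498779297), 0.12344788759946823)
side ring (258.0899353027344, 164.61705017089844) [ 0.5981 -0.1811  0.04  ] 155 z 0.0414
plate rect ((598.4512939453125, -182.26370239257812), (157.49717712402344, 219.72669982910156), 5.232254981994629) [ 599.1625822  -175.23057716]
rib [ 0.5717 -0.3514  0.0881] ((571.8949584960938, -349.5722961425781), (12.636067390441895, 49.89680480957031), 6.74514102935791)
yaw est 4.446529734862649 0.17224983992020962
console ((651.4719848632812, -338.30023193359375), (185.67794799804688, 270.44073486328125), 89.46078491210938)
```

```bash
python3 -c "
from h import *
to([.4502,.182,.16],112)"
```

```text
grasp [0.1893 0.5955 0.2489] yaw 162.4 shift [-0.3739 -0.3149  0.0894] twist 50.369436808915026
```

Call:
arm_command --steps '[[100,[-0.045,-0.038,0.0],7],[100,[-0.09,-0.076,0.01],14],[100,[-0.135,-0.114,0.02],21],[100,[-0.18,-0.152,0.03],28],[100,[-0.225,-0.19,0.04],35],[100,[-0.275,-0.232,0.06],42],[100,[-0.325,-0.274,0.08],50],[100,[-0.374,-0.315,0.089],50]]'

```text
clock: 1.15
ee_pos: [0.4435, 0.1916, 0.317]
tool_rot: [0.557, 0.83, -0.0, -0.0]
force: [1.0, 1.4, -0.3]
width: 0.0854
grasp_force: 0.0
```

```bash
cat > look.py <<'E'
from h import *
import sys
for n in sys.argv[1:]:
    c,im,d=grab(n);np.savez('/tmp/'+n,im=im,d=d);P=cloud(c,d)
    m=mask(im,(22,150,120),(32,255,255));k,l,st,ce=cv2.connectedComponentsWithStats(m)
    for i in range(1,k):
        if st[i,4]>100:
            z=np.median(P[l==i][:,2]); 
            if n=='wrist':
                hull=cv2.convexHull(np.argwhere(l==i)[:,::-1].astype(np.int32)); q=P[l==i]; q=q[q[:,2]>z-.006]
                cc,r=cv2.minEnclosingCircle((q[:,:2]*1000).astype(np.float32)); print(n,'circ',cc,r,end=' ')
            print(n,ce[i].round(),st[i,4:],onz(c,[ce[i]],z)[0].round(4),st[i,:4])
E
python3 look.py top wrist; python3 -c "
from h import *
to([.4502,.182,.024],112)"
```

```text
top [195.  84.] [332] [0.8583 0.1467 0.0738] [185  73  21  21]
top [182. 214.] [252] [0.4513 0.1794 0.0435] [173 206  18  18]
wrist circ (472.4917297363281, 282.12939453125) 62.03315734863281 wrist [400.  85.] [430] [0.5133 0.2934 0.0394] [390  48  44  74]
wrist circ (446.9194030761719, 210.8625946044922) 48.46318817138672 wrist [268. 174.] [198] [0.4502 0.1983 0.0427] [232 161  63  57]
grasp [0.4458 0.1864 0.162 ] yaw 111.7 shift [-0.0053  0.0027  0.138 ] twist -0.25009327360896805
```

Call:
arm_command --steps '[[100,[-0.005,0.002,0.03],0],[100,[-0.005,0.002,0.06],0],[100,[-0.005,0.002,0.09],0],[100,[-0.005,0.002,0.115],0],[100,[-0.005,0.002,0.137],0],[100,[-0.005,0.002,0.137],0],[0,[-0.005,0.002,0.137],0],[0,[-0.005,0.002,0.137],0]]'

```text
clock: 2.25
ee_pos: [0.4474, 0.1898, 0.182]
tool_rot: [0.557, 0.831, 0.001, 0.0]
force: [2.0, 1.1, 7.5]
width: 0.0517
grasp_force: 7.4
```

Call:
arm_command --steps '[[0,[0,0,0],0],[0,[0,0,0],0],[0,[0,0,0],0],[0,[0,0,0],0],[0,[0,0,-0.02],0],[0,[0,0,-0.06],0],[0,[0,0,-0.11],0],[0,[0,0,-0.16],0]]'

```text
clock: 3.25
ee_pos: [0.4467, 0.1892, 0.343]
tool_rot: [0.557, 0.831, 0.0, 0.0]
force: [0.8, 0.6, -1.0]
width: 0.0501
grasp_force: 62.8
```

```bash
python3 - <<'E'
from h import *
print(ctrl.observe()['width'],ctrl.observe()['grasp_force'])
W=np.array([.5995,-.1815]);a=np.radians(4.8);M=np.array([[np.cos(a),-np.sin(a)],[np.sin(a),np.cos(a)]])
for p in((0,-45),(0,45)): q=W+M@np.array(p)/1000;print(q);to([*q,.16],94.8);to([*q,.067],94.8)
E
python3 look.py top
```

```text
0.0501448029676435 62.80740456772037
[ 0.6032655  -0.22634218]
grasp [0.4467 0.1892 0.188 ] yaw 112.4 shift [-0.4439 -0.0132  0.0279] twist 17.552187304075858
grasp [0.4467 0.1892 0.188 ] yaw 112.4 shift [-0.4439 -0.0133  0.1209] twist 17.552187304075858
[ 0.5957345  -0.13665782]
grasp [0.4467 0.1892 0.188 ] yaw 112.4 shift [-0.3581  0.0139  0.028 ] twist 17.552187304075858
grasp [0.4467 0.1892 0.188 ] yaw 112.4 shift [-0.3581  0.0139  0.121 ] twist 17.552187304075858
top [195.  84.] [336] [0.8583 0.1466 0.0732] [185  73  21  22]
top [176. 206.] [106] [0.4498 0.1647 0.2047] [172 198   9  17]
```

Call:
arm_command --steps '[[0,[-0.03,0,0],2],[0,[-0.075,0,0],4],[0,[-0.125,-0.002,0],6],[0,[-0.175,-0.004,0],9],[0,[-0.225,-0.006,0],12],[0,[-0.275,-0.008,0],15],[0,[-0.325,-0.01,0],17.5],[0,[-0.37,-0.012,0],17.5]]'

```text
clock: 4.3
ee_pos: [0.5765, -0.1599, 0.3406]
tool_rot: [0.677, 0.736, -0.0, -0.0]
force: [0.8, 1.7, -0.7]
width: 0.0505
grasp_force: 62.8
```

Call:
arm_command --steps '[[0,[-0.03,0.02,0.0],0],[0,[-0.05,0.02,0.0],0],[0,[-0.065,0.02,0.01],0],[0,[-0.066,0.02,0.03],0],[0,[-0.066,0.02,0.03],0],[0,[-0.066,0.02,0.03],0],[0,[-0.066,0.02,0.03],0],[0,[-0.066,0.02,0.03],0]]'

```text
clock: 5.3
ee_pos: [0.6024, -0.221, 0.3115]
tool_rot: [0.676, 0.737, 0.0, 0.0]
force: [0.7, -0.3, -1.6]
width: 0.0507
grasp_force: 62.9
```

```bash
python3 look.py top side;  python3 -c "
from h import *
to([.6033,-.2183,.066],94.8)"
```

```text
top [194.  84.] [334] [0.8578 0.1474 0.0732] [184  73  22  22]
top [143. 188.] [257] [0.5333 0.2989 0.0436] [135 179  18  18]
side [263. 128.] [114] [ 0.6015 -0.2234  0.1715] [257 122  13  12]
side [137. 199.] [310] [0.8536 0.1603 0.0719] [127 190  21  20]
side [201. 279.] [271] [0.5304 0.3021 0.0435] [192 270  19  18]
grasp [ 0.6023 -0.2212  0.1563] yaw 94.9 shift [0.0028 0.0012 0.0903] twist 0.08294430990443402
```

Call:
arm_command --steps '[[0,[0.001,0.001,0.03],0],[0,[0.001,0.001,0.06],0],[0,[0.001,0.001,0.08],0],[0,[0.001,0.001,0.087],0],[0,[0.001,0.001,0.089],0],[0,[0.001,0.001,0.089],0],[0,[0.001,0.001,0.089],0],[0,[0.001,0.001,0.089],0]]'

```text
clock: 6.4
ee_pos: [0.6033, -0.2203, 0.2225]
tool_rot: [0.676, 0.737, 0.0, 0.0]
force: [-0.1, -0.5, 0.8]
width: 0.0505
grasp_force: 62.8
```

Call:
arm_command --steps '[[85,[0,0,0],0],[85,[0,0,0],0],[85,[0,0,0],0],[85,[0,0,0],0],[85,[0,0,-0.03],0],[85,[0,0,-0.08],0],[85,[0,0,-0.12],0],[85,[0,0,-0.12],0]]'

```text
clock: 7.4
ee_pos: [0.6037, -0.2211, 0.346]
tool_rot: [0.677, 0.736, 0.001, 0.003]
force: [-0.1, 0.1, -0.5]
width: 0.0725
grasp_force: 0.0
```

```bash
python3 look.py top side;  python3 -c "
from h import *
to([.532,.3005,.18],120)"
```

```text
top [194.  84.] [333] [0.858  0.1473 0.0731] [184  73  22  21]
top [143. 188.] [257] [0.5333 0.2988 0.0441] [135 179  18  18]
side [264. 148.] [149] [ 0.5987 -0.2239  0.0839] [256 142  16  12]
side [137. 199.] [309] [0.854  0.1601 0.0718] [127 190  21  20]
side [201. 279.] [274] [0.5303 0.3021 0.0433] [192 270  19  19]
grasp [ 0.603  -0.2201  0.1869] yaw 94.9 shift [ 0.5248 -0.0265  0.0069] twist -25.126133962125152
```

Call:
arm_command --steps '[[85,[0.03,0,0],-3],[85,[0.075,-0.003,0],-6],[85,[0.125,-0.006,0],-9],[85,[0.175,-0.009,0],-12],[85,[0.225,-0.012,0],-15],[100,[0.275,-0.015,0],-18],[100,[0.325,-0.017,0],-21],[100,[0.375,-0.019,0],-25]]'

```text
clock: 8.5
ee_pos: [0.5514, 0.1535, 0.3403]
tool_rot: [0.5, 0.866, -0.001, -0.001]
force: [0.2, -0.3, -0.5]
width: 0.0852
grasp_force: 0.0
```

Call:
arm_command --steps '[[100,[0.04,0.05,0],0],[100,[0.08,0.055,0],0],[100,[0.12,0.058,0],0],[100,[0.14,0.058,0],0],[100,[0.14,0.058,0],0],[100,[0.14,0.058,0],0],[100,[0.14,0.058,0],0],[100,[0.14,0.058,0],0]]'

```text
clock: 9.5
ee_pos: [0.5335, 0.3009, 0.342]
tool_rot: [0.502, 0.865, -0.0, 0.0]
force: [0.4, 0.1, -0.0]
width: 0.0855
grasp_force: 0.0
```

```bash
python3 -c "
from h import *
to([.532,.3005,.026],120)"; python3 look.py top wrist
```

```text
grasp [0.5335 0.3009 0.187 ] yaw 119.8 shift [ 0.0005 -0.0015  0.161 ] twist -0.24745132974584294
top [194.  84.] [327] [0.8589 0.1469 0.0733] [185  73  21  21]
top [318. 161.] [265] [ 0.6028 -0.2296  0.084 ] [309 152  19  19]
top [144. 187.] [219] [0.5347 0.2956 0.0439] [136 179  17  18]
wrist circ (525.8043212890625, 325.77215576171875) 48.53360366821289 wrist [265. 168.] [153] [0.5329 0.3155 0.043 ] [232 153  55  57]
```

Call:
arm_command --steps '[[100,[0,-0.001,0.03],0],[100,[0,-0.001,0.07],0],[100,[0,-0.001,0.11],0],[100,[0,-0.001,0.14],0],[100,[0,-0.001,0.16],0],[100,[0,-0.001,0.16],0],[100,[0,-0.001,0.16],0],[0,[0,-0.001,0.16],0]]'

```text
clock: 10.6
ee_pos: [0.5326, 0.3019, 0.1834]
tool_rot: [0.501, 0.865, 0.001, 0.001]
force: [0.1, -0.0, 0.3]
width: 0.0697
grasp_force: 0.0
```

Call:
arm_command --steps '[[0,[0,0,0],0],[0,[0,0,0],0],[0,[0,0,0],0],[0,[0,0,0],0],[0,[0,0,-0.02],0],[0,[0,0,-0.06],0],[0,[0,0,-0.11],0],[0,[0,0,-0.16],0]]'

```text
clock: 11.6
ee_pos: [0.5318, 0.3013, 0.3446]
tool_rot: [0.501, 0.865, 0.0, 0.0]
force: [1.2, 0.7, -1.5]
width: 0.0508
grasp_force: 62.7
```

```bash
python3 -c "
from h import *
print(ctrl.observe()['width'])
to([.5957,-.136,.15],94.8)"; python3 look.py side
```

```text
0.050754569586012266
grasp [0.5318 0.3013 0.1896] yaw 119.8 shift [-0.4111 -0.1622  0.0395] twist 25.046375013007122
side [136. 199.] [279] [0.8552 0.1609 0.0729] [127 190  20  20]
side [195. 246.] [252] [0.5278 0.3061 0.2053] [186 238  20  17]
```

Call:
arm_command --steps '[[0,[-0.03,-0.012,0],3],[0,[-0.075,-0.03,0],6],[0,[-0.125,-0.049,0],9],[0,[-0.175,-0.069,0],12],[0,[-0.225,-0.089,0],15],[0,[-0.275,-0.109,0],18],[0,[-0.325,-0.128,0],21],[0,[-0.37,-0.146,0],25]]'

```text
clock: 12.65
ee_pos: [0.589, -0.0949, 0.3423]
tool_rot: [0.678, 0.735, -0.0, -0.0]
force: [0.9, 0.8, -1.4]
width: 0.0508
grasp_force: 62.7
```

Call:
arm_command --steps '[[0,[-0.03,0.0,0],0],[0,[-0.042,0.003,0],0],[0,[-0.042,0.003,0],0],[0,[-0.042,0.003,0.03],0],[0,[-0.042,0.003,0.06],0],[0,[-0.042,0.003,0.06],0],[0,[-0.042,0.003,0.06],0],[0,[-0.042,0.003,0.06],0]]'

```text
clock: 13.65
ee_pos: [0.5968, -0.1333, 0.2835]
tool_rot: [0.676, 0.737, 0.001, 0.001]
force: [0.2, -0.8, -1.2]
width: 0.0506
grasp_force: 62.8
```

```bash
python3 -c "
from h import *
to([.5957,-.136,.0695],94.8)"; python3 look.py side
```

```text
grasp [ 0.5968 -0.1333  0.1285] yaw 94.9 shift [-0.0026 -0.0014  0.059 ] twist 0.10137327025296372
side [252. 152.] [137] [ 0.5938 -0.1291  0.1444] [246 145  13  14]
side [137. 199.] [313] [0.854  0.1601 0.072 ] [127 190  21  20]
```

Call:
arm_command --steps '[[0,[-0.003,-0.001,0.02],0],[0,[-0.003,-0.001,0.04],0],[0,[-0.003,-0.001,0.054],0],[0,[-0.003,-0.001,0.058],0],[0,[-0.003,-0.001,0.059],0],[0,[-0.003,-0.001,0.059],0],[0,[-0.003,-0.001,0.059],0],[0,[-0.003,-0.001,0.059],0]]'

```text
clock: 14.7
ee_pos: [0.5952, -0.1368, 0.2233]
tool_rot: [0.677, 0.736, -0.0, -0.0]
force: [-5.6, 2.2, 8.9]
width: 0.0509
grasp_force: 63.5
```

Call:
arm_command --steps '[[85,[0,0,0],0],[85,[0,0,0],0],[85,[0,0,0],0],[85,[0,0,0],0],[85,[0,0,-0.03],0],[85,[0,0,-0.08],0],[85,[0,0,-0.13],0],[85,[0,0,-0.13],0]]'

```text
clock: 15.7
ee_pos: [0.5964, -0.1375, 0.3576]
tool_rot: [0.677, 0.736, 0.002, 0.003]
force: [-1.0, 0.1, 0.8]
width: 0.0724
grasp_force: 0.0
```

Call:
arm_command --steps '[[85,[0,-0.04,0],0],[85,[0,-0.08,0],0],[85,[0,-0.12,0],0],[85,[0,-0.15,0],0],[85,[0,-0.15,0],0],[85,[0,-0.15,0],0],[85,[0,-0.15,0],0],[85,[0,-0.15,0],0]]'

```text
clock: 16.7
ee_pos: [0.4466, -0.1491, 0.3527]
tool_rot: [0.676, 0.737, -0.001, 0.0]
force: [0.3, 0.2, -0.5]
width: 0.0725
grasp_force: 0.0
```

```bash
python3 look.py top side; python3 - <<'E'
from h import *
for n in("top","side"):
    D=np.load('/tmp/%s.npz'%n);im=D['im'];c=cam(n);P=cloud(c,D['d'])
    m=mask(im,(6,150,130),(19,255,255));m[(abs(P[...,0]-.58)>.09)|(abs(P[...,1]-.08)>.1)|(P[...,2]<.07)|(P[...,2]>.14)]=0
    k,l,st,ce=cv2.connectedComponentsWithStats(m)
    for i in range(1,k):
        if st[i,4]>4:
            q=P[l==i]; t=q[q[:,2]>.112]; v,u=np.nonzero(l==i); tt=P[v,u][:,2]>.112
            print(n,ce[i].round(1),st[i,4],'top pts',tt.sum(),onz(c,np.c_[u,v][tt],.123).mean(0).round(4) if tt.any() else '',q.mean(0).round(4))
im=np.load('/tmp/top.npz')['im'];cv2.imwrite('pics/cropC.png',cv2.resize(im[110:220,180:380],None,fx=4,fy=4,interpolation=2)[:,:,::-1])
E
```

```text
top [194.  84.] [338] [0.8585 0.1472 0.0728] [184  73  22  21]
side [264. 148.] [149] [ 0.5986 -0.224   0.0842] [256 142  16  12]
side [254. 165.] [155] [ 0.5877 -0.1332  0.0845] [247 159  15  13]
side [137. 199.] [310] [0.8538 0.1603 0.0718] [127 190  21  20]
top [226.5 150.6] 26 top pts 20 [0.6268 0.0402 0.123 ] [0.6261 0.0404 0.1177]
top [196.6 177.3] 11 top pts 3 [0.5488 0.1246 0.123 ] [0.5496 0.1269 0.1077]
side [216.9 190.7] 30 top pts 17 [0.6236 0.0451 0.123 ] [0.6248 0.044  0.1121]
side [224.  219.5] 50 top pts 22 [0.5494 0.1313 0.123 ] [0.5499 0.131  0.1088]
```

View pics/cropC.png

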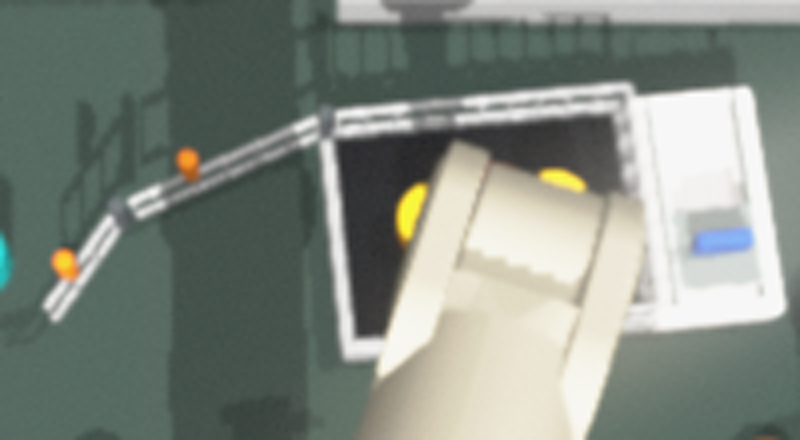

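The crop shows both yellow jars upright on the plate (about (425,215) and (560,180) in the crop), the guard posts at (187,160) and (64,262), and the hinge at (326,122). Next, caging post a.

```bash
python3 - <<'E'
from h import *
c=cam("top");print(onz(c,[[261.5,140.5],[210,162.5]],.095).round(4))
to([.625,.0425,.18],116)
E
```

```text
[[ 0.6634 -0.0613  0.095 ]
 [ 0.5969  0.0905  0.095 ]]
grasp [ 0.4464 -0.1493  0.1977] yaw 94.9 shift [0.1759 0.1943 0.0175] twist -21.123235343891906
```

Call:
arm_command --steps '[[70,[0.03,0.033,0],-5],[70,[0.06,0.066,0],-10],[60,[0.1,0.11,0],-15],[60,[0.14,0.154,0],-21],[60,[0.17,0.188,0.01],-21],[60,[0.176,0.194,0.017],-21],[60,[0.176,0.194,0.017],-21],[60,[0.176,0.194,0.017],-21]]'

```text
clock: 17.8
ee_pos: [0.624, 0.0407, 0.3364]
tool_rot: [0.532, 0.847, -0.0, 0.0]
force: [0.2, 0.5, -0.7]
width: 0.0512
grasp_force: 0.0
```

```bash
python3 - <<'E'
from h import *
c,im,d=grab("wrist","w_posta")
P=cloud(c,d)
m=mask(im,(6,150,130),(19,255,255));k,l,st,ce=cv2.connectedComponentsWithStats(m)
for i in range(1,k):
    if st[i,4]>60: print(ce[i].round(1),st[i],np.median(P[l==i],0).round(4),onz(c,[ce[i]],.123).round(4))
to([.625,.0425,.11],116)
E
```

```text
[217.9  32. ] [202  10  26  33 297] [0.5595 0.1254 0.1106] [[0.5609 0.1246 0.123 ]]
[262.9 206.6] [253 196  23  28 361] [0.6251 0.0463 0.109 ] [[0.6231 0.0496 0.123 ]]
grasp [0.624  0.0407 0.1817] yaw 115.7 shift [0.0012 0.0017 0.0717] twist -0.2728476283679129
```

View pics/w_posta.png

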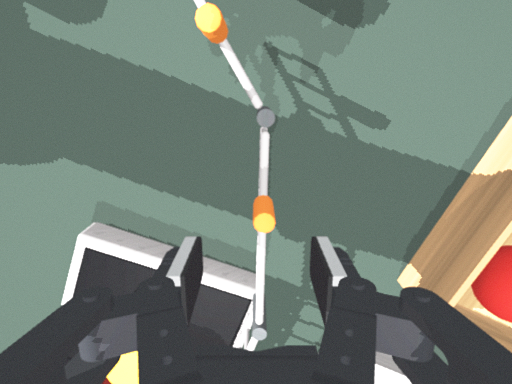

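Post a's top is at (263,222), centred between the pads. Hinge a is at (260,333), hinge b at (265,118) and post b at (209,18).

```bash
python3 - <<'E'
from h import *
c=cam("wrist")
print(onz(c,[[263,222],[209,18]],.123).round(4),onz(c,[[260,333],[265,118]],.105).round(4))
E
```

```text
[[0.6277 0.0407 0.123 ]
 [0.5544 0.1286 0.123 ]] [[ 0.6681 -0.0462  0.105 ]
 [ 0.6026  0.0958  0.105 ]]
```

Call:
arm_command --steps '[[60,[0.001,0.001,0.02],0],[60,[0.001,0.001,0.045],0],[60,[0.001,0.001,0.065],0],[60,[0.001,0.001,0.071],0],[25,[0.001,0.001,0.071],0],[25,[0.001,0.001,0.071],0],[25,[0.001,0.001,0.071],0],[25,[0.001,0.001,0.071],0]]'

```text
clock: 18.85
ee_pos: [0.625, 0.0438, 0.2653]
tool_rot: [0.531, 0.847, 0.0, 0.0]
force: [-0.1, -0.2, -0.6]
width: 0.0212
grasp_force: 0.0
```

```bash
python3 - <<'E'
from h import *
s=ctrl.observe();Rm=R.from_quat(s['tool_rot']).as_matrix();g=s['ee_pos']
H=np.array([.671,-.060])
p0=g[:2]-H;r0=np.hypot(*p0);f0=np.degrees(np.arctan2(-p0[0],p0[1]));print(r0,f0)
for i,f in enumerate(np.linspace(f0,98,15)[1:]):
    r=r0+(.110-r0)*min(1,i/4);t=np.radians(f);q=H+r*np.array([-np.sin(t),np.cos(t)])
    d=Rm.T@np.array([*(q-g[:2]),0]);print(i,round(f,1),d[:2].round(4),'tw',round(f0-f,1),(q).round(3))
E
```

```text
0.11358376783510571 23.898986298412687
0 29.2 [-0.0001 -0.0105] tw -5.3 [0.616 0.039]
1 34.5 [-0.0021 -0.0208] tw -10.6 [0.607 0.033]
2 39.8 [-0.005  -0.0308] tw -15.9 [0.599 0.026]
3 45.1 [-0.0088 -0.0404] tw -21.2 [0.592 0.018]
4 50.4 [-0.0134 -0.0495] tw -26.5 [0.586 0.01 ]
5 55.7 [-0.018  -0.0586] tw -31.8 [0.58  0.002]
6 60.9 [-0.0235 -0.0671] tw -37.1 [ 0.575 -0.007]
7 66.2 [-0.0297 -0.0752] tw -42.3 [ 0.57  -0.016]
8 71.5 [-0.0366 -0.0826] tw -47.6 [ 0.567 -0.025]
9 76.8 [-0.0442 -0.0893] tw -52.9 [ 0.564 -0.035]
10 82.1 [-0.0524 -0.0954] tw -58.2 [ 0.562 -0.045]
11 87.4 [-0.0611 -0.1006] tw -63.5 [ 0.561 -0.055]
12 92.7 [-0.0702 -0.105 ] tw -68.8 [ 0.561 -0.065]
13 98.0 [-0.0798 -0.1086] tw -74.1 [ 0.562 -0.075]
```

Call:
arm_command --steps '[[25,[0,-0.0105,0],-5.3],[25,[-0.002,-0.021,0],-10.6],[25,[-0.005,-0.031,0],-15.9],[25,[-0.009,-0.04,0],-21.2],[25,[-0.013,-0.0495,0],-26.5],[25,[-0.018,-0.0585,0],-31.8],[25,[-0.0235,-0.067,0],-37],[25,[-0.0295,-0.075,0],-42]]'

```text
clock: 19.85
ee_pos: [0.5702, -0.0156, 0.2652]
tool_rot: [0.19, 0.982, 0.0, 0.0]
force: [0.6, -0.4, 1.1]
width: 0.0213
grasp_force: 0.3
```

```bash
python3 - <<'E'
from h import *
s=ctrl.observe();Rm=R.from_quat(s['tool_rot']).as_matrix();g=s['ee_pos'];print(g,s['force'])
H=np.array([.671,-.060])
y=np.degrees(np.arctan2(Rm[1,0],Rm[0,0]))
p0=g[:2]-H;r0=np.hypot(*p0);f0=np.degrees(np.arctan2(-p0[0],p0[1]));print(r0,f0,y)
for i,f in enumerate(np.linspace(f0,99,8)[1:]):
    t=np.radians(f);q=H+.11*np.array([-np.sin(t),np.cos(t)])
    d=Rm.T@np.array([*(q-g[:2]),0]);print(i,round(f,1),d[:2].round(4),'tw',round(f0-f,1))
E
```

```text
[ 0.57018936 -0.01560515  0.2651773 ] [ 0.61516519 -0.35507097  1.05054328]
0.11015302170775058 66.23233461562954 158.04206873683245
0 70.9 [-0.0002 -0.009 ] tw -4.7
1 75.6 [-0.0011 -0.0179] tw -9.4
2 80.3 [-0.0026 -0.0268] tw -14.0
3 85.0 [-0.0049 -0.0355] tw -18.7
4 89.6 [-0.0078 -0.044 ] tw -23.4
5 94.3 [-0.0115 -0.0522] tw -28.1
6 99.0 [-0.0158 -0.0601] tw -32.8
```

Call:
arm_command --steps '[[25,[0,-0.009,0],-4.5],[25,[-0.001,-0.018,0],-9],[25,[-0.0025,-0.027,0],-14],[25,[-0.005,-0.0355,0],-18.5],[25,[-0.008,-0.044,0],-23.5],[25,[-0.0115,-0.052,0],-28],[25,[-0.0155,-0.06,0],-28],[25,[-0.0155,-0.06,0],-28]]'

```text
clock: 20.85
ee_pos: [0.562, -0.0747, 0.265]
tool_rot: [-0.051, 0.999, 0.002, -0.0]
force: [-3.7, 7.6, 3.6]
width: 0.0216
grasp_force: 4.1
```

```bash
python3 -c "
from h import *
s=ctrl.observe();print(s['ee_pos'],s['force'],s['grasp_force'],s['width'])"; cat > posts.py <<'E'
from h import *
import sys
for n in sys.argv[1:]:
    c,im,d=grab(n);np.savez('/tmp/'+n,im=im,d=d);P=cloud(c,d)
    m=mask(im,(6,150,130),(19,255,255));m[(abs(P[...,0]-.55)>.12)|(P[...,1]<-.2)|(P[...,1]>.16)|(P[...,2]<.07)|(P[...,2]>.14)]=0
    k,l,st,ce=cv2.connectedComponentsWithStats(m)
    for i in range(1,k):
        if st[i,4]>4:
            v,u=np.nonzero(l==i); q=P[v,u]; tt=q[:,2]>.114
            print(n,ce[i].round(1),st[i,4],onz(c,np.c_[u,v][tt],.123).mean(0).round(4) if tt.any() else '',q.mean(0).round(4))
E
python3 posts.py top side
```

```text
[ 0.56197381 -0.07468554  0.26500784] [-3.72832937  7.55032746  3.62260965] 4.064820259809494 0.02161994698649572
top [279.8 208.4] 14 [ 0.4558 -0.112   0.123 ] [ 0.4551 -0.1114  0.121 ]
side [288.4 177.8] 42 [ 0.4535 -0.1087  0.123 ] [ 0.4527 -0.1084  0.1094]
```

Call:
arm_command --steps '[[40,[0,0.004,0],0],[50,[0,0.006,0],0],[50,[0,0.006,0],0],[50,[0,0.006,-0.02],0],[50,[0,0.006,-0.05],5],[50,[0,0.006,-0.08],15],[50,[0,0.006,-0.08],25],[50,[0,0.006,-0.08],35]]'

```text
clock: 21.95
ee_pos: [0.5615, -0.0713, 0.3454]
tool_rot: [0.255, 0.967, 0.0, 0.001]
force: [-0.5, -0.1, -0.7]
width: 0.0428
grasp_force: 0.0
```

Call:
arm_command --steps '[[50,[0,0,0],10],[50,[0,0,0],20],[50,[0,0,0],30],[50,[0,0,0],40],[50,[0,0,0],50],[50,[0,0,0],60],[50,[0,0,0],70],[50,[0,0,0],80]]'

```text
clock: 22.95
ee_pos: [0.5614, -0.0712, 0.3449]
tool_rot: [0.817, 0.577, -0.0, 0.0]
force: [0.7, 0.6, -0.0]
width: 0.0426
grasp_force: 0.0
```

```bash
python3 -c "
from h import *
to([.4545,-.11,.18],36)"; python3 posts.py top side
```

```text
grasp [ 0.5614 -0.0712  0.1899] yaw 70.5 shift [-0.0722 -0.0878  0.0099] twist 34.49293673989473
top [280.1 208.5] 12 [ 0.4555 -0.1131  0.123 ] [ 0.4549 -0.1123  0.1198]
side [252.3 174.9] 49 [ 0.5608 -0.0675  0.123 ] [ 0.5613 -0.0694  0.1077]
side [288.4 177.9] 41 [ 0.4535 -0.1078  0.123 ] [ 0.4527 -0.1083  0.109 ]
```

Call:
arm_command --steps '[[50,[-0.02,-0.022,0],8],[50,[-0.04,-0.045,0],16],[50,[-0.06,-0.07,0],24],[50,[-0.072,-0.087,0],34],[50,[-0.072,-0.088,0.01],34.5],[50,[-0.072,-0.088,0.01],34.5],[50,[-0.072,-0.088,0.01],34.5],[50,[-0.072,-0.088,0.01],34.5]]'

```text
clock: 24.05
ee_pos: [0.4552, -0.1099, 0.3349]
tool_rot: [0.95, 0.313, -0.0, 0.0]
force: [-0.9, -0.5, 0.9]
width: 0.0428
grasp_force: 0.0
```

```bash
python3 - <<'E'
from h import *
to([.4545,-.1105,.11],36)
c,im,d=grab("wrist","w_postb")
P=cloud(c,d)
m=mask(im,(6,150,130),(19,255,255));k,l,st,ce=cv2.connectedComponentsWithStats(m)
for i in range(1,k):
    if st[i,4]>60: print(ce[i].round(1),st[i],np.median(P[l==i],0).round(4),onz(c,[ce[i]],.123).round(4))
E
```

```text
grasp [ 0.4552 -0.1099  0.1799] yaw 36.5 shift [-0.0008  0.0001  0.0699] twist 0.47245080150997865
[317.1  17.4] [300   0  36  39 948] [ 0.5611 -0.0701  0.1224] [[ 0.5604 -0.07    0.123 ]]
[377.7  68.9] [365  25  37  73 760] [ 0.5734 -0.1245  0.0607] [[ 0.5605 -0.1109  0.123 ]]
[479.2 126. ] [ 457   92   55   71 1312] [ 0.5882 -0.2096  0.0608] [[ 0.5713 -0.1753  0.123 ]]
[259.9 204.4] [249 192  23  35 410] [ 0.4617 -0.1079  0.1114] [[ 0.4639 -0.106   0.123 ]]
```

View pics/w_postb.png

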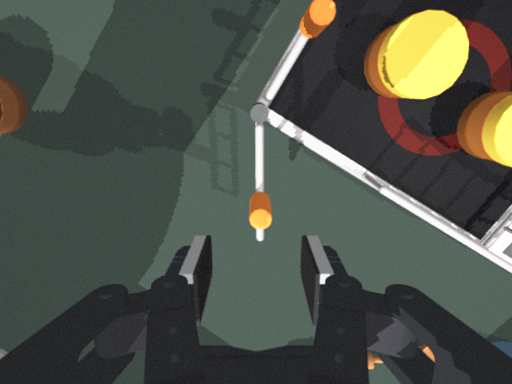

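Post b's top (260,218) is centred between the pads, segment b lies along the tool's x axis, and hinge b is at (260,113). The jars stand upright on the plate. Now descending.

Call:
arm_command --steps '[[50,[-0.001,0,0.02],0],[50,[-0.001,0,0.045],0],[50,[-0.001,0,0.063],0],[50,[-0.001,0,0.069],0],[25,[-0.001,0,0.069],0],[25,[-0.001,0,0.069],0],[25,[-0.001,0,0.069],0],[25,[-0.001,0,0.069],0]]'

```text
clock: 25.1
ee_pos: [0.454, -0.1107, 0.2662]
tool_rot: [0.95, 0.312, 0.0, 0.0]
force: [-0.0, 0.2, -0.0]
width: 0.0213
grasp_force: 0.0
```

```bash
python3 - <<'E'
from h import *
s=ctrl.observe();Rm=R.from_quat(s['tool_rot']).as_matrix();g=s['ee_pos'];print(g,s['force'])
H=np.array([.5035,-.0735])
p0=g[:2]-H;r0=np.hypot(*p0);f0=np.degrees(np.arctan2(p0[1],p0[0]))%360;print(r0,f0)
for i,f in enumerate(np.linspace(f0,282,9)[1:]):
    t=np.radians(f);q=H+.060*np.array([np.cos(t),np.sin(t)])
    d=Rm.T@np.array([*(q-g[:2]),0]);print(i,round(f,1),d[:2].round(4),'tw',round(f0-f,1),q.round(3))
E
```

```text
[ 0.45396773 -0.11067261  0.26624403] [-0.02398141  0.16397951 -0.03106487]
0.06192938774284405 216.8872206074219
0 225.0 [0.0026 0.0085] tw -8.1 [ 0.461 -0.116]
1 233.2 [0.0045 0.0168] tw -16.3 [ 0.468 -0.122]
2 241.3 [0.0075 0.0247] tw -24.4 [ 0.475 -0.126]
3 249.4 [0.0116 0.0322] tw -32.6 [ 0.482 -0.13 ]
4 257.6 [0.0168 0.039 ] tw -40.7 [ 0.491 -0.132]
5 265.7 [0.0228 0.045 ] tw -48.8 [ 0.499 -0.133]
6 273.9 [0.0297 0.05  ] tw -57.0 [ 0.508 -0.133]
7 282.0 [0.0372 0.0541] tw -65.1 [ 0.516 -0.132]
```

Call:
arm_command --steps '[[25,[0.0025,0.0085,0],-8],[25,[0.0045,0.017,0],-16],[25,[0.0075,0.025,0],-24],[25,[0.0115,0.032,0],-32],[25,[0.017,0.039,0],-40],[25,[0.023,0.045,0],-48],[25,[0.03,0.05,0],-57],[25,[0.036,0.053,0],-58]]'

```text
clock: 26.1
ee_pos: [0.5144, -0.1322, 0.2659]
tool_rot: [0.68, 0.733, -0.0, -0.0]
force: [-1.7, -0.6, 1.2]
width: 0.0216
grasp_force: 2.8
```

Call:
arm_command --steps '[[25,[0,0.001,0],0],[25,[0,0.001,0],0],[25,[0,0.001,0],0],[25,[0,0.001,0],0],[25,[0,0.001,0],0],[25,[0,0.001,0],0],[25,[0,0.001,0],0],[25,[0,0.001,0],0]]'

```text
clock: 27.1
ee_pos: [0.5146, -0.1323, 0.2657]
tool_rot: [0.681, 0.733, -0.001, -0.0]
force: [-5.2, -1.8, 2.6]
width: 0.0213
grasp_force: 2.5
```

```bash
python3 -c "
from h import *
s=ctrl.observe();print(s['ee_pos'],s['force'],s['grasp_force'],s['width'])"; python3 posts.py side
```

```text
[ 0.51462656 -0.13233196  0.26573307] [-5.18998777 -1.82796106  2.59993661] 2.4603811651468277 0.021258089491159184
side [275.9 164.9] 10 [ 0.5075 -0.1303  0.123 ] [ 0.5078 -0.1309  0.1223]
side [252.3 174.8] 48 [ 0.5605 -0.0658  0.123 ] [ 0.5615 -0.0697  0.1079]
```

Call:
arm_command --steps '[[40,[0,-0.003,0],0],[50,[0,-0.004,0],0],[50,[0,-0.004,0],0],[50,[0,-0.004,-0.02],0],[50,[0,-0.004,-0.05],0],[50,[0,-0.004,-0.07],0],[50,[0,-0.004,-0.07],0],[50,[0,-0.004,-0.07],0]]'

```text
clock: 28.15
ee_pos: [0.5111, -0.132, 0.3352]
tool_rot: [0.68, 0.734, -0.0, -0.0]
force: [-0.5, 0.3, -0.6]
width: 0.043
grasp_force: 0.0
```

```bash
python3 posts.py top side;python3 -c "
from h import *
to([.5725,-.352,.16],94.8)"
```

```text
side [276.4 167.9] 41 [ 0.5064 -0.1322  0.123 ] [ 0.5057 -0.1309  0.1099]
side [252.2 174.9] 47 [ 0.5603 -0.0656  0.123 ] [ 0.5613 -0.0691  0.1082]
grasp [ 0.511  -0.132   0.1799] yaw 94.4 shift [-0.2241  0.0446  0.0197] twist -0.43190611619604624
```

Call:
arm_command --steps '[[50,[-0.04,0.008,0],0],[50,[-0.085,0.017,0],0],[50,[-0.13,0.026,0],0],[50,[-0.18,0.036,0],0],[50,[-0.215,0.044,0],0],[50,[-0.224,0.0445,0.02],0],[50,[-0.224,0.0445,0.02],0],[50,[-0.224,0.0445,0.02],0]]'

```text
clock: 29.25
ee_pos: [0.573, -0.3506, 0.3154]
tool_rot: [0.679, 0.734, 0.0, -0.001]
force: [0.4, 0.7, 0.7]
width: 0.0425
grasp_force: 0.0
```

```bash
python3 - <<'E'
from h import *
c,im,d=grab("wrist","w_rib");P=cloud(c,d)
m=mask(im,(100,120,90),(120,255,255));k,l,st,ce=cv2.connectedComponentsWithStats(m)
for i in range(1,k):
    if st[i,4]>100: print(ce[i].round(1),st[i],np.median(P[l==i],0).round(4),onz(c,[ce[i]],.09).round(4))
to([.5725,-.352,.083],94.8)
E
```

```text
[261.4 213.5] [ 253  178   18   71 1198] [ 0.5754 -0.3507  0.0898] [[ 0.5755 -0.3508  0.09  ]]
grasp [ 0.5732 -0.3506  0.1611] yaw 94.5 shift [-0.0014 -0.0008  0.0781] twist -0.3239173164553222
```

View pics/w_rib.png

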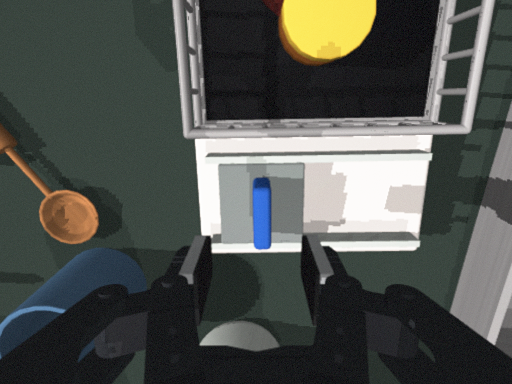

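The rib (262,213) is centred between the pads, with the grey cover around it. The mug is at lower left and the moka top at (240,345), so I check clearance to them.

```bash
python3 - <<'E'
from h import *
D=np.load('/tmp/top.npz');P=cloud(cam('top'),D['d'])
for lo in(.05,.12):
    m=(P[...,1]<-.40)&(P[...,1]>-.75)&(P[...,2]>lo)&(P[...,2]<.25)&(P[...,0]>.35)&(P[...,0]<.75)
    k,l,st,ce=cv2.connectedComponentsWithStats(m.astype(np.uint8))
    for i in range(1,k):
        if st[i,4]>30:q=P[l==i];print(lo,q.min(0).round(3),q.max(0).round(3),st[i,4])
E
```

```text
0.05 [ 0.527 -0.624  0.05 ] [ 0.611 -0.501  0.186] 1078
0.05 [ 0.391 -0.539  0.051] [ 0.47  -0.429  0.098] 376
0.12 [ 0.527 -0.624  0.12 ] [ 0.611 -0.501  0.186] 815
```

Call:
arm_command --steps '[[50,[0,0.001,0.02],0],[50,[0,0.001,0.045],0],[50,[0,0.001,0.068],0],[50,[0,0.001,0.077],0],[22,[0,0.001,0.077],0],[22,[0,0.001,0.077],0],[22,[0,0.001,0.077],0],[22,[0,0.001,0.077],0]]'

```text
clock: 30.3
ee_pos: [0.5738, -0.3522, 0.2396]
tool_rot: [0.68, 0.734, 0.0, 0.0]
force: [0.3, -0.7, 1.0]
width: 0.0186
grasp_force: 0.0
```

Call:
arm_command --steps '[[22,[0,0.012,0],0],[22,[0,0.025,0],0],[22,[0,0.038,0],0],[22,[0,0.051,0],0],[22,[0,0.064,0],0],[22,[0,0.073,0],0],[22,[0,0.078,0],0],[22,[0,0.078,0],0]]'

```text
clock: 31.3
ee_pos: [0.6506, -0.3461, 0.2383]
tool_rot: [0.68, 0.733, -0.001, -0.002]
force: [-8.1, 2.9, 3.2]
width: 0.0188
grasp_force: 3.4
```

Call:
arm_command --steps '[[22,[0,0.001,0],0],[22,[0,0.001,0],0],[22,[0,0.001,0],0],[22,[0,0.001,0],0],[22,[0,0.001,0],0],[22,[0,0.001,0],0],[22,[0,0.001,0],0],[22,[0,0.001,0],0]]'

```text
clock: 32.3
ee_pos: [0.6509, -0.3461, 0.2382]
tool_rot: [0.68, 0.733, -0.001, -0.003]
force: [-9.3, 3.4, 4.2]
width: 0.0189
grasp_force: 4.9
```

Call:
arm_command --steps '[[40,[0,-0.004,0],0],[40,[0,-0.005,0],0],[40,[0,-0.005,-0.02],0],[40,[0,-0.005,-0.05],0],[0,[0,-0.03,-0.06],0],[0,[0,-0.06,-0.06],0],[0,[0,-0.077,-0.06],0],[0,[0,-0.077,-0.06],0]]'

```text
clock: 33.3
ee_pos: [0.5749, -0.3529, 0.301]
tool_rot: [0.68, 0.733, 0.0, 0.001]
force: [0.8, -1.0, 1.1]
width: 0.0005
grasp_force: 0.0
```

```bash
python3 - <<'E'
from h import *
c,im,d=grab("wrist","w_btn");P=cloud(c,d)
print(ctrl.observe()['width'])
for nm,m in(('blue',mask(im,(100,120,90),(120,255,255))),('red',mask(im,(0,120,90),(7,255,255))|mask(im,(172,120,90),(180,255,255)))):
    k,l,st,ce=cv2.connectedComponentsWithStats(m)
    for i in range(1,k):
        if st[i,4]>100: print(nm,ce[i].round(1),st[i],np.median(P[l==i],0).round(4),onz(c,[ce[i]],.09 if nm=='blue' else .053).round(4))
to([.5745,-.3525,.029],94.8)
E
```

```text
0.0004150720881414079
blue [370. 213.] [ 352  176   35   78 1898] [ 0.6425 -0.3428  0.0895] [[ 0.6414 -0.3432  0.09  ]]
red [258.  202.2] [242 186  33  34 885] [ 0.5759 -0.3538  0.0531] [[ 0.576  -0.3538  0.053 ]]
grasp [ 0.576  -0.3522  0.1456] yaw 94.3 shift [-1.000e-04 -1.800e-03  1.166e-01] twist -0.456399817824348
```

View pics/w_btn.png

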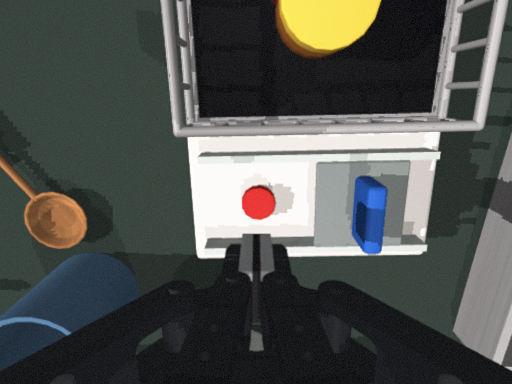

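Button is at (258,202), directly under the closed tips; the cover is aside with its rib at (370,213).

Call:
arm_command --steps '[[0,[-0.001,0,0.03],0],[0,[-0.001,0,0.055],0],[0,[-0.001,0,0.07],0],[0,[-0.001,0,0.078],0],[0,[-0.001,0,0.083],0],[0,[-0.001,0,0.087],0],[0,[-0.001,0,0.088],0],[0,[-0.001,0,0.088],0]]'

```text
clock: 34.35
ee_pos: [0.5762, -0.3529, 0.2198]
tool_rot: [0.679, 0.734, 0.003, 0.001]
force: [-24.1, 20.6, 59.8]
width: 0.0007
grasp_force: 29.4
```

Call:
arm_command --steps '[[0,[0,0,0.001],0],[0,[0,0,0.001],0],[0,[0,0,0.001],0],[0,[0,0,0.001],0],[0,[0,0,0.002],0],[0,[0,0,0.002],0],[0,[0,0,0.002],0],[0,[0,0,0.002],0]]'

```text
clock: 35.35
ee_pos: [0.5761, -0.353, 0.2196]
tool_rot: [0.679, 0.734, 0.003, 0.001]
force: [-28.6, 26.0, 70.8]
width: 0.0004
grasp_force: 35.7
```

Button bottomed (tips at z≈0.0466). I lift and return to the cover rib.

Call:
arm_command --steps '[[0,[0,0,-0.01],0],[0,[0,0,-0.04],0],[0,[0,0,-0.08],0],[50,[0,0.01,-0.09],0],[50,[0,0.035,-0.09],0],[50,[0,0.06,-0.09],0],[50,[0,0.07,-0.09],0],[50,[0,0.07,-0.09],0]]'

```text
clock: 36.35
ee_pos: [0.6458, -0.3476, 0.2988]
tool_rot: [0.679, 0.734, -0.0, 0.0]
force: [-0.8, 0.2, -0.5]
width: 0.043
grasp_force: 0.0
```

```bash
python3 - <<'E'
from h import *
s=ctrl.observe();print(s['force'],s['width'])
to([.6445,-.346,.083],94.8)
c,im,d=grab("wrist");P=cloud(c,d)
for nm,m in(('blue',mask(im,(100,120,90),(120,255,255))),('red',mask(im,(0,120,90),(7,255,255))|mask(im,(172,120,90),(180,255,255)))):
    k,l,st,ce=cv2.connectedComponentsWithStats(m)
    for i in range(1,k):
        if st[i,4]>100: print(nm,ce[i].round(1),st[i],np.median(P[l==i],0).round(4))
E
```

```text
[-0.80008888  0.18079219 -0.49162854] 0.04295667024312604
grasp [ 0.6458 -0.3476  0.1438] yaw 94.4 shift [ 0.0018 -0.0012  0.0608] twist -0.39886179918977405
blue [257.1 216.8] [ 247  178   21   77 1405] [ 0.6451 -0.3444  0.0898]
red [158.7 203.3] [142 187  35  34 912] [ 0.577  -0.3538  0.053 ]
```

Call:
arm_command --steps '[[50,[0.002,-0.001,0.02],0],[50,[0.002,-0.001,0.045],0],[50,[0.002,-0.001,0.057],0],[50,[0.002,-0.001,0.06],0],[22,[0.002,-0.001,0.06],0],[22,[0.002,-0.001,0.06],0],[22,[0.002,-0.001,0.06],0],[22,[0.002,-0.001,0.06],0]]'

```text
clock: 37.4
ee_pos: [0.6445, -0.3457, 0.2392]
tool_rot: [0.68, 0.734, 0.0, 0.0]
force: [-0.2, -0.5, -0.3]
width: 0.0188
grasp_force: 0.0
```

Call:
arm_command --steps '[[22,[0,-0.012,0],0],[22,[0,-0.025,0],0],[22,[0,-0.038,0],0],[22,[0,-0.051,0],0],[22,[0,-0.064,0],0],[22,[0,-0.072,0],0],[22,[0,-0.077,0],0],[22,[0,-0.077,0],0]]'

```text
clock: 38.4
ee_pos: [0.5713, -0.3506, 0.2397]
tool_rot: [0.678, 0.735, 0.002, 0.004]
force: [20.2, -6.6, -10.9]
width: 0.0188
grasp_force: 9.6
```

Call:
arm_command --steps '[[22,[0,-0.001,0],0],[22,[0,-0.001,0],0],[22,[0,-0.001,0],0],[22,[0,-0.001,0],0],[22,[0,-0.001,0],0],[22,[0,-0.001,0],0],[22,[0,-0.001,0],0],[22,[0,-0.001,0],0]]'

```text
clock: 39.4
ee_pos: [0.571, -0.3505, 0.2397]
tool_rot: [0.678, 0.735, 0.002, 0.005]
force: [22.9, -6.9, -11.2]
width: 0.019
grasp_force: 10.9
```

At the stop. I release, lift, retreat and check everything, including for jars hidden earlier.

Call:
arm_command --steps '[[40,[0,0.004,0],0],[45,[0,0.006,0],0],[45,[0,0.006,0],0],[45,[0,0.006,-0.03],0],[45,[0,0.006,-0.08],0],[45,[0,0.006,-0.13],0],[45,[0,0.006,-0.15],0],[45,[0,0.006,-0.15],0]]'

```text
clock: 40.4
ee_pos: [0.5723, -0.3518, 0.3908]
tool_rot: [0.68, 0.733, 0.0, 0.002]
force: [-0.4, 0.6, -1.2]
width: 0.0384
grasp_force: 0.0
```

Call:
arm_command --steps '[[45,[-0.02,-0.03,0],0],[45,[-0.04,-0.07,0],0],[45,[-0.06,-0.11,0],0],[45,[-0.08,-0.15,0],0],[45,[-0.1,-0.17,0],0],[45,[-0.1,-0.17,0],0],[45,[-0.1,-0.17,0],0],[45,[-0.1,-0.17,0],0]]'

```text
clock: 41.4
ee_pos: [0.4121, -0.4627, 0.3881]
tool_rot: [0.679, 0.734, 0.0, -0.001]
force: [-0.6, -0.3, 0.1]
width: 0.0384
grasp_force: 0.0
```

```bash
python3 look.py top side; python3 posts.py top side; python3 - <<'E'
from h import *
for n in("top","side"):
    D=np.load('/tmp/%s.npz'%n);P=cloud(cam(n),D['d']);im=D['im']
    b=(mask(im,(100,120,90),(120,255,255))>0)&(abs(P[...,0]-.6)<.08)&(abs(P[...,1]+.351)<.04)&(P[...,2]>.083);print(n,'rib',P[b].mean(0).round(4),b.sum())
cv2.imwrite('pics/end.png',np.load('/tmp/top.npz')['im'][:,:,::-1])
E
```

```text
top [194.  84.] [331] [0.8576 0.1473 0.0736] [184  73  22  22]
top [309. 157.] [535] [ 0.6134 -0.2018  0.0842] [291 146  37  24]
side [257. 151.] [316] [ 0.6098 -0.1965  0.0841] [243 142  29  20]
side [137. 199.] [307] [0.8543 0.1598 0.0716] [127 190  21  20]
top [264.6 171.5] 22 [ 0.5631 -0.0697  0.123 ] [ 0.5622 -0.0697  0.1206]
top [287.2 189.8] 20 [ 0.51   -0.1337  0.123 ] [ 0.5087 -0.1334  0.1187]
side [276.4 167.9] 41 [ 0.5062 -0.1323  0.123 ] [ 0.5059 -0.1312  0.1096]
side [251.7 174.7] 24 [ 0.5602 -0.0644  0.123 ] [ 0.5611 -0.0653  0.1126]
top rib [ 0.5743 -0.3536  0.09  ] 42
side rib [ 0.5719 -0.352   0.0876] 32
```

View pics/end.png

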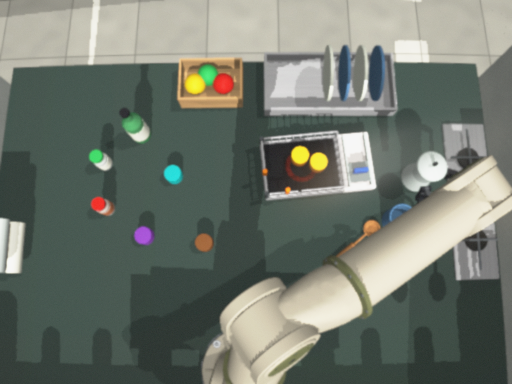

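The final top view shows both jars upright on the plate at (300,155) and (319,162). One was knocked a few cm aside but is still on the plate, with its lid at z 0.084. Both guard posts are at their shut positions, the cover is back over the button, the bystanders are where they were, and no jar is left in the areas hidden before.

```bash
python3 -c "
from rig import ctrl
print(ctrl.close_job())"
```

```text
the job is handed in; nothing more can be done
None
```

The job is handed in: only two honey jars were there, and both stand upright on the warming plate; the guard was shut long segment first, then the short one, the start button was pressed right down, and the cover is slid fully back over it.

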